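# Push the loaded display crate up the ramp behind its lip

## Robot

A 6-joint arm with a two-finger parallel gripper is mounted at the origin on a cart in front of the work surface, level with it; the furniture and walls round the work are solid. World frame = base frame: x ahead of the robot, y to its left, z up, the work surface at z = 0. Lengths are in m, angles in degrees, forces in N, time in s.
With the tool pointing down it reaches from about 0.375 to 0.9 m from the base axis. Payload 3.1 kg.
Tool frame: the origin (TCP) lies on the centre line of the jaws, within the pads' length; the fingertips stand 25 mm ahead of it and the grasp point (between the pads) lies 6 mm ahead of it; z points along the fingers, y is the line along which they close (so a half turn about z gives the same grasp; the last joint's range is limited). The gripper opens to 87 mm and grips with 3 to 60 N. Pads are 19 mm wide; open, the fingers measure 117 mm over their backs; the gripper's body (75 mm by 190 mm) begins 51 mm behind the grasp point.
Start: joints at [66.263, 30.224, 82.088, -0, 67.689, -10.227], TCP at [0.146, 0.608, 0.248] pointing down, gripper open.
Joint ranges: [-176.69, 176.69], [-43.24, 126.21], [12.49, 139.97], [-82, 262], [0, 151.66], [-163.58, 163.58]. Speed limits (degrees/s): [159.86, 159.86, 180, 180, 180, 180].

## Interface

Orientations are given as a 3x3 rotation matrix whose columns are the frame's x, y, z axes.
In Python, from rig import * gives the robot as it stands.
- The arm moves only by the tool step_arm, never from a script. Its argument "steps" is a list of rows, each a list of 7 numbers: the shift along the tool's x, y, z normalised to -1 to 1, where 1 is 0.3 m, then the turn, a rotation vector about the tool's x, y, z normalised to -1 to 1, where 1 is 45 degrees, then the gripper's target within -1 to 1 (shut at 1, half-way at 0, fully open at -1). A call has 1 to 8 rows; each row is the pose to reach, as a shift and turn from the pose commanded when the call began, along the tool's axes at that moment; what a row does not reach only later rows make up. A row lasts 1/12 s, in which the tool goes at most 41.7 mm and 7.16 degrees, less where a joint would pass 70% of its speed; a pose out of reach is approached as far as the arm can. A call with a number of a shift or a turn outside -1 to 1 is refused whole. A call with a gripper value outside its range is refused whole. The fingers move at their own pace and stop on an object; the grip force is fixed at half the most. Time passes only in rows, so rows that repeat a pose let the fingers close. It gives the time, the measured TCP pose, the force, the opening and the grip force at its end, in the units of the state.
- read_state(): the state, without advancing time (a new reading comes with each control period).
- capture(name): name is "side" or "top"; returns a dict with "image" (480x640x3 uint8, red, green, blue), "vertical_fov" (degrees; the focal length in pixels is half the picture's height over the tangent of half this angle, whatever the lens; pixels are square), "cx", "cy" (the principal point, pixels), "world_from_camera" (4x4, takes a point from camera to world coordinates). Camera axes: x right, y down, z forward; pixel columns grow to the right and rows downward; lengths in m; the calibration is good to about 2 mm. A picture is of the moment at which its call begins. There is no depth.
- hand_in(): hands the job in; it is judged then, once.
The state is a dict: "time_s": time; "joint_positions": joint angles; "qvel": joint speeds; "tau": joint torques, N m; "position": TCP position; "tcp_rot": TCP orientation; "force": force on the tool from outside, world axes, zero at the start; "moment": the same for the moment, N m; "opening": opening from 0.0 (shut) to 1.0 (fully open); "grasp_force": force on a finger pad.
Only numpy, scipy, OpenCV 4.12 (cv2) and the standard library are available. Lean on these libraries where they do the work, as an engineer would, in place of code of your own. Each camera call takes 0.05 s, during which the arm holds its last target. There are 200 camera calls.

## Task

Put the small turned wooden bed knob that stands just beyond the rails into the open wooden crate, then slide the crate between the rails and push it up the ramp until its trailing edge drops behind the lip and it sits flat on the deck with the knob in it, and let go. Only slide the crate, do not lift or carry it. Push gently and by feel: never ram the crate hard against the sprung stop at the end of the deck. Leave the tape measure, tin and pliers where they are.

Things in the scene. Friction and masses are not known exactly. Their poses are not given: they have to be found in the camera images.
- crate: Open-topped light wooden crate, outside 120 mm long (x), 100 mm wide (y), 55 mm high, walls and floor 6 mm thick, about 0.3 kg (differs by a third either way). Starts on the table before the mouth of the rails, up to 8 degrees askew and 4 mm off the centre line. On the smooth ramp it may slip back if let go. Origin: centre of its underside; z up, x towards the rails when it is square to them.
- knob_center (a point): Middle of the bed knob, 26 mm above its underside.
- knob: Dark brown turned wooden bed knob, roundish, 50 mm wide and 53 mm high, standing on the table beyond the rails. Origin: centre of its underside, z up. It fits loosely into the crate and may roll there.
- rails: Two straight wooden guide rails fixed to the table, 38 mm high, 10 mm thick, 116 mm apart inside, from x = -125 to +190 mm. Origin: on the table midway between them; x is the push direction, z up. A plywood ramp unit (ramp, lip, deck, sprung stop) is clamped between them; where it is clamped along x differs by up to 25 mm either way from the middle setting and is not measured.
- tape: Yellow tape measure, 66 x 76 x 34 mm, lying on the table past the far end of the rails; leave alone. Origin: centre of its underside.
- tin: Small open grey metal tin, 60 mm across and 45 mm high, on the table beyond the rails; leave alone. Origin: centre of its underside.
- pliers: Red-handled pliers, 170 mm long, lying near the front edge of the table on the right; leave alone. Origin: centre of its underside.
- mouth (a point): Point on the table at the mouth of the rails, at x = -165 mm of the rails, where their flared ends stand about 144 mm apart. The foot of the ramp (level with the table, 112 mm wide) lies 65 mm further along x, give or take the 25 mm of the clamping.
- lip (a point): Top of the lip at the head of the ramp if the unit were at its middle setting (the real lip is up to 25 mm before or behind): at x = 11 mm, 28 mm above the table. The ramp rises evenly from its foot to the lip (14 degrees). The lip ends at x = 14 mm; behind it the level deck is 8 mm lower, 20 mm above the table.
- stop (a point): Centre of the face of the sprung rubber stop at the end of the deck, at the middle setting: x = 137 mm, 35 mm above the table, 80 mm wide, 24 mm high. It yields from 1.5 N, stiffens by 1.5 N per mm and is solid after 6 mm. A crate home on the deck has 3 mm of play between lip and stop. Sliding the crate up takes 2 to 8 N; more than 20 N on the crate is too hard.

How it is judged:
By the outcome, as a careful person would: the job done as asked, in the order asked, and still so for the second after the job is handed in, with the robot touching nothing.
It also fails if it takes over 67 s, if anything falls off the work surface, if the arm or the gripper's body presses on something with over 40 N, if the wrist force passes 120 N, or if a joint passes its speed limit or range.

## Working session

There is one attempt and no reset: what is moved stays moved. The work goes in short steps, Python scripts to look and compute and a tool call to move; the robot and the scene stay as the last step left them, time stands still between calls to the robot, and variables do not carry over. Pictures are saved under pics/ and viewed, at most 10 in all, crops included, and the job is handed in when it is done.

Besides the shell and the picture viewer there is one more tool, called after "Request:" in YAML: its name, and indented under it one key for each argument. step_arm: Moves the arm, as the interface text tells. Scaled input: -1 to 1 covers 0.3 m each way for a shift and 45 degrees each way for a turn. Its arguments: {"type":"object","properties":{"steps":{"type":"array"}},"required":["steps"]}

```bash
mkdir -p pics; cat > h.py <<'E'
from rig import *
import numpy as np, cv2
def snap(n,f):
    c=capture(n); cv2.imwrite('pics/'+f,c['image'][:,:,::-1]); np.savez('pics/'+f+'.npz',R=c['world_from_camera'],p=[c['vertical_fov'],c['cx'],c['cy']]); return c
def pix(f,u,v,z):
    d=np.load('pics/'+f+'.npz'); T=d['R']; fov,cx,cy=d['p']; F=240/np.tan(np.radians(fov/2))
    r=T[:3,:3]@np.array([(u-cx)/F,(v-cy)/F,1]); o=T[:3,3]; return (o+r*(z-o[2])/r[2]).round(4)
def proj(f,P):
    d=np.load('pics/'+f+'.npz'); T=d['R']; fov,cx,cy=d['p']; F=240/np.tan(np.radians(fov/2))
    q=T[:3,:3].T@(np.array(P)-T[:3,3]); return (q[0]/q[2]*F+cx).round(1),(q[1]/q[2]*F+cy).round(1)
E
python3 - <<'E'
from h import *
for n in('top','side'):
    c=snap(n,n+'1.png'); print(n,c['world_from_camera'].round(3).tolist(),c['vertical_fov'],c['cx'],c['cy'])
s=read_state(); print({k:np.round(v,3).tolist() for k,v in s.items()})
E
```

```text
top [[-0.013, -0.993, 0.113, 0.406], [-1.0, 0.014, 0.001, -0.135], [-0.002, -0.113, -0.994, 1.35], [0.0, 0.0, 0.0, 1.0]] 43.966382303436966 317.1857368854999 239.04073192632865
side [[0.979, -0.13, 0.16, 0.356], [-0.204, -0.523, 0.827, -1.167], [-0.024, -0.842, -0.538, 0.717], [0.0, 0.0, 0.0, 1.0]] 55.49446932758554 320.24767045147684 238.76786843719125
{'time_s': 0.1, 'joint_positions': [66.263, 30.275, 82.149, 0.0, 67.689, -10.228], 'qvel': [0.043, -0.088, -0.128, -0.07, 0.071, 0.041], 'tau': [0.0, -44.099, -17.715, 0.064, 0.053, -0.0], 'position': [0.146, 0.607, 0.247], 'tcp_rot': [[-0.972, 0.234, -0.001], [0.234, 0.972, -0.002], [0.0, -0.002, -1.0]], 'force': [0.321, -0.021, 0.287], 'moment': [-0.007, -0.003, -0.004], 'grasp_force': 0.0, 'opening': 0.997}
```

View pics/top1.png

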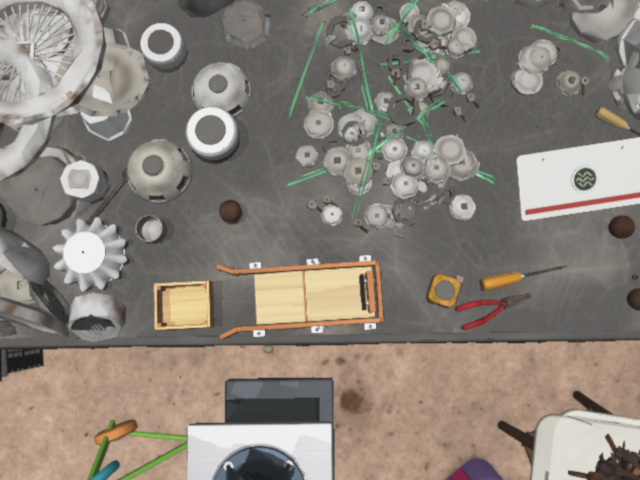

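View pics/side1.png

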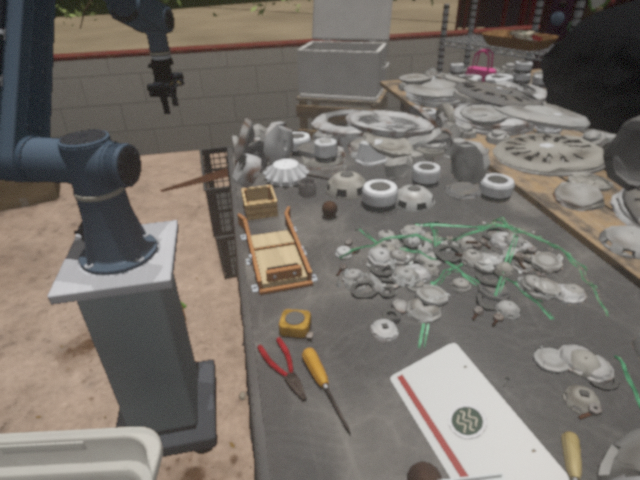

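The top view shows the crate at about (183,305), the rails from (220,268/335) to (380,262/322), the lip line at about x=306, the knob at (231,211), the tin at (151,229) and the tape at (445,290). I'll enlarge it.

```bash
python3 - <<'E'
import cv2
i=cv2.imread('pics/top1.png')[195:345,140:340]; cv2.imwrite('pics/c1.png',cv2.resize(i,None,fx=4,fy=4,interpolation=cv2.INTER_CUBIC))
i=cv2.imread('pics/top1.png')[250:345,210:395]; cv2.imwrite('pics/c2.png',cv2.resize(i,None,fx=4,fy=4,interpolation=cv2.INTER_CUBIC))
E
```

```text
(no output)
```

View pics/c1.png

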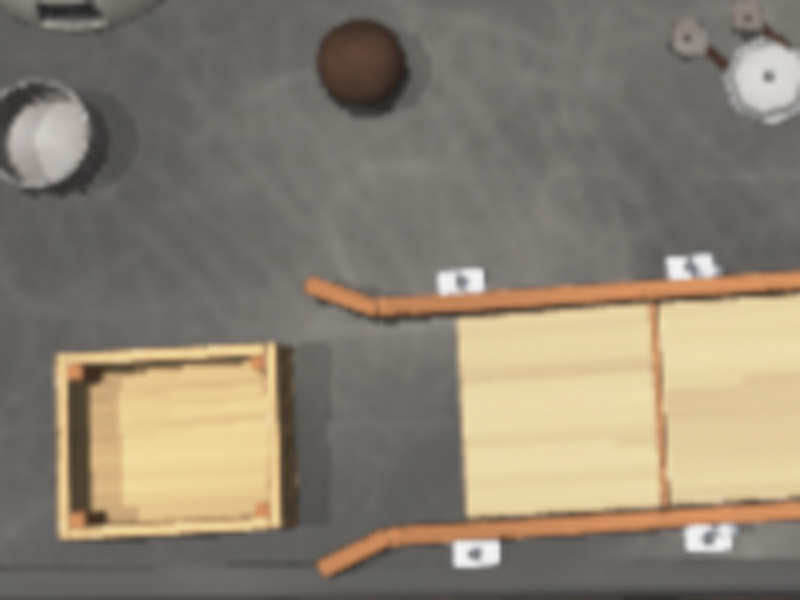

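View pics/c2.png

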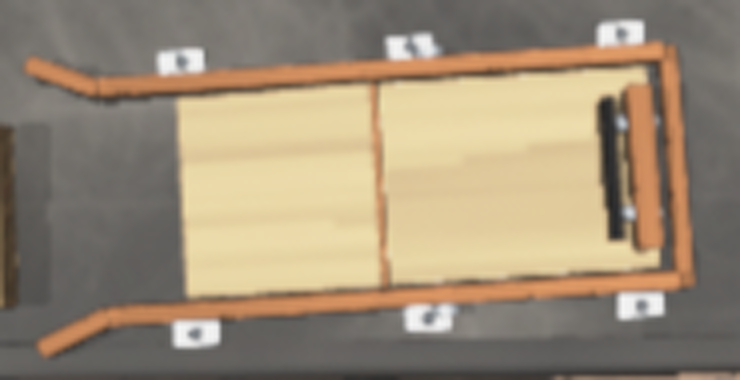

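c1 shows the crate rim corners at (57,355), (277,343), (285,527), (62,538) and the knob at (361,64), r≈44. c2 shows the lip line (376,85)-(385,288), the ramp foot (178,98)-(187,297), the stop face (602,97)-(614,240), and the inner rail edges (100,97)-(660,62) and (112,308)-(690,272).

```bash
python3 - <<'E'
from h import *
a=lambda x,y,z:pix('top1.png',140+x/4,195+y/4,z)
b=lambda x,y,z:pix('top1.png',210+x/4,250+y/4,z)
C=[a(x,y,.055) for x,y in((57,355),(277,343),(285,527),(62,538))]; print('crate',*C)
c=np.mean(C,0); print(c,[np.linalg.norm(C[i]-C[i-1]).round(3) for i in range(4)])
d=(C[1]+C[2]-C[0]-C[3]); print('crate ang',np.degrees(np.arctan2(d[1],d[0])))
d=(C[0]+C[1]-C[2]-C[3]); print('crate ang y',np.degrees(np.arctan2(d[1],d[0])))
print('knob',a(361,64,.027),'tin',a(42,135,.045))
F=[b(100,97,.038),b(660,62,.038)];N=[b(112,308,.038),b(690,272,.038)]
for q in(F,N):
    d=q[1]-q[0]; print('rail',q,np.degrees(np.arctan2(d[1],d[0])))
print('kinks top',b(98,88,.038),b(112,315,.038))
print('foot',b(178,98,0),b(187,297,0),'lip',b(376,85,.028),b(385,288,.028),'stop',b(602,97,.047),b(614,240,.047))
print('tape',pix('top1.png',445,290,.034))
E
```

```text
crate [0.4603 0.2212 0.055 ] [0.4652 0.1016 0.055 ] [0.366  0.0966 0.055 ] [0.3618 0.2167 0.055 ]
[0.413325 0.159025 0.055   ] [np.float64(0.099), np.float64(0.12), np.float64(0.099), np.float64(0.12)]
crate ang -87.82586015651476
crate ang y 2.75109528610346
knob [0.6227 0.0605 0.027 ] tin [0.5824 0.2344 0.045 ]
rail [array([0.4795, 0.0479, 0.038 ]), array([ 0.4946, -0.2613,  0.038 ])] -87.204141438242
rail [array([0.3642, 0.0411, 0.038 ]), array([ 0.3795, -0.2749,  0.038 ])] -87.22803363539204
kinks top [0.4845 0.0491 0.038 ] [0.3604 0.0411 0.038 ]
foot [0.4805 0.009  0.    ] [0.3686 0.0041 0.    ] lip [ 0.4847 -0.1041  0.028 ] [ 0.3728 -0.1079  0.028 ] stop [ 0.4753 -0.2283  0.047 ] [ 0.3974 -0.2331  0.047 ]
tape [ 0.4387 -0.4147  0.034 ]
```

```bash
cat >> h.py <<'E'
from scipy.spatial.transform import Rotation as Ro
def Rt(yang,tilt=0):
    # tool y at yang (deg, world), z down; tilt: about tool y
    a=np.radians(yang); y=np.array([np.cos(a),np.sin(a),0]); z=np.array([0,0,-1.]); R=np.c_[np.cross(y,z),y,z]
    return R@Ro.from_euler('y',tilt,degrees=True).as_matrix()
def go(p,R=None,frac=(1,),show=1):
    s=read_state(); A=np.array(s['tcp_rot']); R=A if R is None else R
    w=A.T@(np.array(p)-s['position']); r=Ro.from_matrix(A.T@R).as_rotvec(degrees=True)
    print('t',round(s['time_s'],2),'pos',np.round(s['position'],4),'F',np.round(s['force'],1),'dist mm',(np.linalg.norm(w)*1e3).round(),'ang',np.linalg.norm(r).round(1))
    print('norm',(w/.3).round(4),(r/45).round(4))
E
python3 - <<'E'
from h import *
go((.3,.4,.2),Rt(92.2)); go((.6227,.0605,.11),Rt(92.2))
E
```

```text
t 0.1 pos [0.1457 0.6072 0.2467] F [ 0.3 -0.   0.3] dist mm 262.0 ang 15.7
norm [-0.6614 -0.551   0.1563] [-0.0024 -0.0008 -0.3491]
t 0.1 pos [0.1457 0.6072 0.2467] F [ 0.3 -0.   0.3] dist mm 738.0 ang 15.7
norm [-1.9717 -1.3995  0.4575] [-0.0024 -0.0008 -0.3491]
```

Request:
step_arm:
  steps:
    - [-0.66,-0.55,0.156,0,0,-0.349,-1]
    - [-0.66,-0.55,0.156,0,0,-0.349,-1]
    - [-0.66,-0.55,0.156,0,0,-0.349,-1]
    - [-0.66,-0.55,0.156,0,0,-0.349,-1]
    - [-0.66,-0.55,0.156,0,0,-0.349,-1]
    - [-0.66,-0.55,0.156,0,0,-0.349,-1]
    - [-0.66,-0.55,0.156,0,0,-0.349,-1]

```text
time_s: 0.68
position: [0.3015, 0.3967, 0.1995]
tcp_rot: [[-0.999, -0.035, -0.002], [-0.035, 0.999, -0.004], [0.002, -0.004, -1.0]]
force: [-0.6, 0.6, 0.7]
opening: 0.999
grasp_force: 0.0
```

```bash
python3 - <<'E'
from h import *
go((.55,.15,.15),Rt(92.2)); go((.6227,.0605,.11),Rt(92.2))
E
```

```text
t 0.68 pos [0.3015 0.3967 0.1995] F [-0.6  0.6  0.7] dist mm 354.0 ang 0.3
norm [-0.7993 -0.8505  0.1667] [-0.0047 -0.0023 -0.0041]
t 0.68 pos [0.3015 0.3967 0.1995] F [-0.6  0.6  0.7] dist mm 474.0 ang 0.3
norm [-1.0312 -1.1567  0.3007] [-0.0047 -0.0023 -0.0041]
```

Request:
step_arm:
  steps:
    - [-0.8,-0.85,0.166,0,0,0,-1]
    - [-0.8,-0.85,0.166,0,0,0,-1]
    - [-0.8,-0.85,0.166,0,0,0,-1]
    - [-0.8,-0.85,0.166,0,0,0,-1]
    - [-0.8,-0.85,0.166,0,0,0,-1]
    - [-0.8,-0.85,0.166,0,0,0,-1]
    - [-0.8,-0.85,0.166,0,0,0,-1]
    - [-0.8,-0.85,0.166,0,0,0,-1]

```text
time_s: 1.35
position: [0.5361, 0.1677, 0.1532]
tcp_rot: [[-0.999, -0.038, -0.001], [-0.038, 0.999, 0.0], [0.001, 0.0, -1.0]]
force: [-0.1, 1.0, 0.7]
opening: 1.002
grasp_force: 0.0
```

```bash
python3 - <<'E'
from h import *
go((.6227,.0605,.11),Rt(92.2))
E
```

```text
t 1.35 pos [0.5361 0.1677 0.1532] F [-0.1  1.   0.7] dist mm 144.0 ang 0.1
norm [-0.2751 -0.3681  0.1436] [ 0.0001 -0.0012 -0.0007]
```

Request:
step_arm:
  steps:
    - [-0.275,-0.368,0.143,0,0,0,-1]
    - [-0.275,-0.368,0.143,0,0,0,-1]
    - [-0.275,-0.368,0.143,0,0,0,-1]
    - [-0.275,-0.368,0.143,0,0,0,-1]
    - [-0.275,-0.368,0.143,0,0,0,-1]
    - [-0.275,-0.368,0.143,0,0,0,-1]
    - [-0.275,-0.368,0.143,0,0,0,-1]

```text
time_s: 1.93
position: [0.6205, 0.0633, 0.1107]
tcp_rot: [[-0.999, -0.039, -0.002], [-0.039, 0.999, 0.001], [0.002, 0.001, -1.0]]
force: [1.5, 0.4, 0.5]
opening: 1.001
grasp_force: 0.0
```

```bash
python3 - <<'E'
from h import *
go((.6227,.0605,.11),Rt(92.2)); go((.6227,.0605,.032),Rt(92.2))
E
```

```text
t 1.93 pos [0.6205 0.0633 0.1107] F [1.5 0.4 0.5] dist mm 4.0 ang 0.1
norm [-0.0071 -0.0097  0.0022] [ 0.001  -0.0028  0.0003]
t 1.93 pos [0.6205 0.0633 0.1107] F [1.5 0.4 0.5] dist mm 79.0 ang 0.1
norm [-0.0077 -0.0099  0.2622] [ 0.001  -0.0028  0.0003]
```

Request:
step_arm:
  steps:
    - [-0.007,-0.009,0.1,0,0,0,-1]
    - [-0.007,-0.009,0.2,0,0,0,-1]
    - [-0.007,-0.009,0.262,0,0,0,-1]
    - [-0.007,-0.009,0.262,0,0,0,-1]
    - [-0.007,-0.009,0.262,0,0,0,1]
    - [-0.007,-0.009,0.262,0,0,0,1]
    - [-0.007,-0.009,0.262,0,0,0,1]
    - [-0.007,-0.009,0.262,0,0,0,1]

```text
time_s: 2.6
position: [0.6251, 0.0601, 0.0342]
tcp_rot: [[-0.999, -0.039, 0.003], [-0.039, 0.999, -0.0], [-0.003, -0.0, -1.0]]
force: [-0.7, -0.2, 0.2]
opening: 0.782
grasp_force: 0.0
```

Request:
step_arm:
  steps:
    - [0,0,0,0,0,0,1]
    - [0,0,0,0,0,0,1]
    - [0,0,0,0,0,0,1]
    - [0,0,0,0,0,0,1]

```text
time_s: 2.93
position: [0.6244, 0.0598, 0.0329]
tcp_rot: [[-0.999, -0.038, 0.001], [-0.038, 0.999, 0.0], [-0.001, 0.0, -1.0]]
force: [-0.3, 1.1, 2.3]
opening: 0.537
grasp_force: 28.6
```

```bash
python3 - <<'E'
from h import *
snap('top','top2.png')
i=cv2.imread('pics/top2.png')[195:345,140:340]; cv2.imwrite('pics/c3.png',cv2.resize(i,None,fx=4,fy=4,interpolation=cv2.INTER_CUBIC))
s=read_state();print(s['opening'],s['grasp_force'],s['position'])
E
```

```text
0.539656592898046 28.613533493262366 [0.62441712 0.05969988 0.03286462]
```

```bash
python3 - <<'E'
from h import *
s=read_state();p=np.array(s['position'])
go(p+[0,0,.12]); go((.4133,.160,.152),Rt(92.2))
E
```

```text
t 2.98 pos [0.6244 0.0597 0.0329] F [-0.6  0.5  3.3] dist mm 120.0 ang 0.0
norm [-0.0004 -0.     -0.4   ] [0. 0. 0.]
t 2.98 pos [0.6244 0.0597 0.0329] F [-0.6  0.5  3.3] dist mm 262.0 ang 0.1
norm [ 0.6901  0.3609 -0.3978] [-0.      0.0012 -0.0004]
```

Request:
step_arm:
  steps:
    - [0,0,-0.06,0,0,0,1]
    - [0,0,-0.18,0,0,0,1]
    - [0,0,-0.3,0,0,0,1]
    - [0,0,-0.4,0,0,0,1]
    - [0.1,0.05,-0.4,0,0,0,1]
    - [0.2,0.105,-0.4,0,0,0,1]
    - [0.3,0.157,-0.4,0,0,0,1]
    - [0.4,0.21,-0.4,0,0,0,1]

```text
time_s: 3.65
position: [0.5001, 0.1183, 0.1524]
tcp_rot: [[-0.999, -0.038, -0.0], [-0.038, 0.999, -0.0], [0.0, -0.0, -1.0]]
force: [-0.1, 0.8, -1.5]
opening: 0.542
grasp_force: 29.1
```

```bash
python3 - <<'E'
from h import *
print(read_state()['grasp_force'])
go((.4133,.160,.14),Rt(92.2))
E
```

```text
29.095350755014806
t 3.65 pos [0.5001 0.1183 0.1524] F [-0.1  0.8 -1.5] dist mm 97.0 ang 0.1
norm [0.2839 0.1497 0.0413] [-0.0001 -0.0002 -0.0011]
```

Request:
step_arm:
  steps:
    - [0.1,0.05,0,0,0,0,1]
    - [0.2,0.1,0,0,0,0,1]
    - [0.284,0.15,0,0,0,0,1]
    - [0.284,0.15,0,0,0,0,1]
    - [0.284,0.15,0,0,0,0,1]
    - [0.284,0.15,0,0,0,0,1]

```text
time_s: 4.15
position: [0.416, 0.1599, 0.1526]
tcp_rot: [[-0.999, -0.039, 0.002], [-0.039, 0.999, 0.0], [-0.002, -0.0, -1.0]]
force: [0.2, -0.4, -0.2]
opening: 0.541
grasp_force: 29.2
```

```bash
python3 - <<'E'
from h import *
go((.4133,.160,.042),Rt(92.2))
snap('side','side2.png')
i=cv2.imread('pics/side2.png')[140:290,180:380]; cv2.imwrite('pics/c4.png',cv2.resize(i,None,fx=4,fy=4,interpolation=cv2.INTER_CUBIC))
E
```

```text
t 4.15 pos [0.416  0.1599 0.1526] F [ 0.2 -0.4 -0.2] dist mm 111.0 ang 0.1
norm [0.0099 0.0008 0.3685] [-0.0001  0.0028  0.0004]
```

View pics/c4.png

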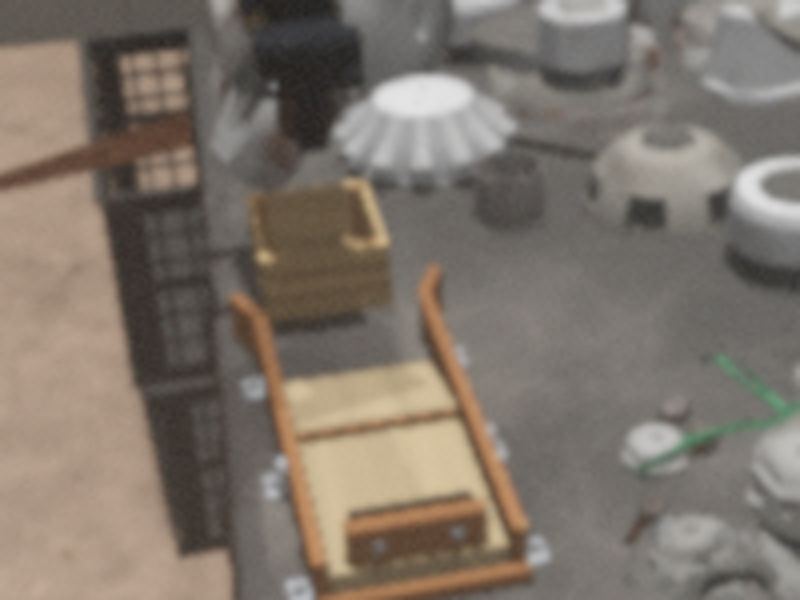

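The side crop shows the gripper at (300,80) with the knob at (280,150), above and behind the crate at (320,220). Lowering it in.

Request:
step_arm:
  steps:
    - [0.009,0,0.1,0,0,0,1]
    - [0.009,0,0.2,0,0,0,1]
    - [0.009,0,0.29,0,0,0,1]
    - [0.009,0,0.33,0,0,0,1]
    - [0.009,0,0.36,0,0,0,1]
    - [0.009,0,0.372,0,0,0,1]
    - [0.009,0,0.372,0,0,0,1]
    - [0.009,0,0.372,0,0,0,1]

```text
time_s: 4.87
position: [0.4131, 0.1596, 0.041]
tcp_rot: [[-0.999, -0.038, 0.001], [-0.038, 0.999, 0.0], [-0.001, 0.0, -1.0]]
force: [0.3, 0.6, -0.6]
opening: 0.536
grasp_force: 29.2
```

Request:
step_arm:
  steps:
    - [0,0,0,0,0,0,1]
    - [0,0,0,0,0,0,1]

```text
time_s: 5.03
position: [0.4129, 0.1598, 0.0416]
tcp_rot: [[-0.999, -0.038, 0.002], [-0.038, 0.999, 0.0], [-0.002, 0.0, -1.0]]
force: [-0.0, 0.6, -0.2]
opening: 0.545
grasp_force: 29.2
```

Lower 2.5 mm more, then open to about 60 mm and lift.

Request:
step_arm:
  steps:
    - [0,0,0.008,0,0,0,1]
    - [0,0,0.008,0,0,0,1]
    - [0,0,0.008,0,0,0,-0.35]
    - [0,0,0.008,0,0,0,-0.35]
    - [0,0,0.008,0,0,0,-0.35]
    - [0,0,0.008,0,0,0,-0.35]
    - [0,0,0.008,0,0,0,-0.35]

```text
time_s: 5.62
position: [0.412, 0.1597, 0.0383]
tcp_rot: [[-0.999, -0.038, -0.0], [-0.038, 0.999, -0.0], [0.0, -0.0, -1.0]]
force: [-0.3, -0.3, 0.3]
opening: 0.667
grasp_force: 0.0
```

Request:
step_arm:
  steps:
    - [0,0,-0.02,0,0,0,-0.35]
    - [0,0,-0.06,0,0,0,-0.35]
    - [0,0,-0.12,0,0,0,-0.35]
    - [0,0,-0.2,0,0,0,-0.35]
    - [0,0,-0.3,0,0,0,-0.35]
    - [0,0,-0.4,0,0,0,-0.35]
    - [0,0,-0.4,0,0,0,0]

```text
time_s: 6.2
position: [0.4148, 0.1602, 0.1629]
tcp_rot: [[-0.999, -0.039, 0.01], [-0.039, 0.999, 0.001], [-0.01, 0.001, -1.0]]
force: [0.3, 0.2, 0.4]
opening: 0.649
grasp_force: 0.0
```

```bash
python3 - <<'E'
from h import *
d=np.array([.0488,-.9988]); c=np.array([.4133,.159])
for t in(25,-25):
    R=Rt(2.8,t); print(t,R[:,2],R[:,0])
    R=Rt(182.8,t); print('o',t,R[:,2])
E
```

```text
25 [-0.0206448   0.42211371 -0.90630779] [-0.04427293  0.90522578  0.42261826]
o 25 [ 0.0206448  -0.42211371 -0.90630779]
-25 [ 0.0206448  -0.42211371 -0.90630779] [-0.04427293  0.90522578 -0.42261826]
o -25 [-0.0206448   0.42211371 -0.90630779]
```

```bash
python3 - <<'E'
from h import *
print(np.round(read_state()['joint_positions'],1))
go((.411,.241,.16),Rt(2.8)); go((.411,.241,.16),Rt(182.8))
snap('side','side3.png')
i=cv2.imread('pics/side3.png')[110:240,200:360]; cv2.imwrite('pics/c5.png',cv2.resize(i,None,fx=5,fy=4.6,interpolation=cv2.INTER_CUBIC))
for y in(.29,.32,.35):
  for z in(0,.05,.1): print(y,z,proj('side3.png',(.41,y,z)))
E
```

```text
[  6.7  24.7 112.5   0.   42.2 -85.6]
t 6.2 pos [0.4148 0.1602 0.1629] F [0.3 0.2 0.4] dist mm 81.0 ang 89.4
norm [0.0023 0.2697 0.01  ] [0.0106 0.0091 1.987 ]
t 6.2 pos [0.4148 0.1602 0.1629] F [0.3 0.2 0.4] dist mm 81.0 ang 90.6
norm [0.0023 0.2697 0.01  ] [-0.0092  0.0106 -2.013 ]
0.29 0 (np.float64(255.3), np.float64(191.7))
0.29 0.05 (np.float64(253.9), np.float64(178.7))
0.29 0.1 (np.float64(252.4), np.float64(165.2))
0.32 0 (np.float64(254.6), np.float64(188.0))
0.32 0.05 (np.float64(253.1), np.float64(175.1))
0.32 0.1 (np.float64(251.7), np.float64(161.8))
0.35 0 (np.float64(253.9), np.float64(184.4))
0.35 0.05 (np.float64(252.4), np.float64(171.7))
0.35 0.1 (np.float64(251.0), np.float64(158.5))
```

View pics/c5.png

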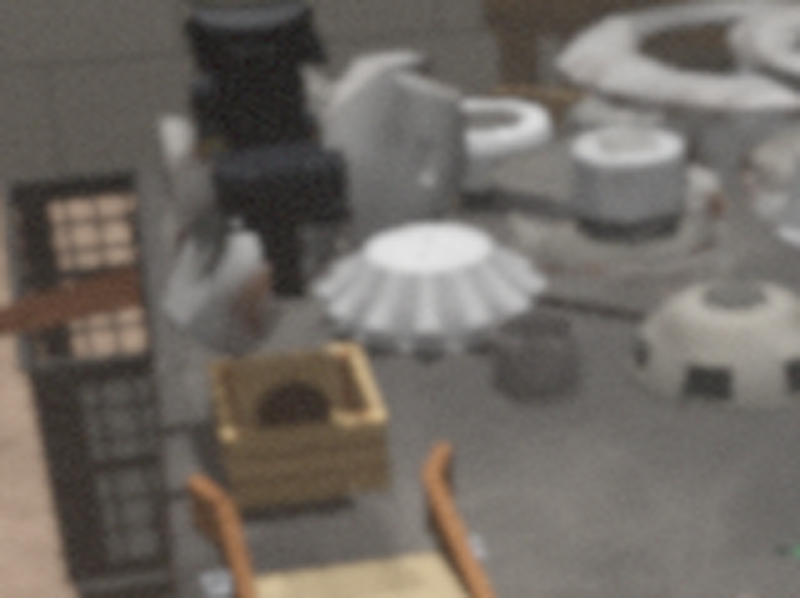

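The knob stands upright in the crate at (295,405). The block behind, at (220,290), stays clear of a vertical tool.

Request:
step_arm:
  steps:
    - [0,0.1,0,0,0,0.16,1]
    - [0,0.2,0,0,0,0.32,1]
    - [0,0.27,0,0,0,0.48,1]
    - [0,0.27,0,0,0,0.64,1]
    - [0,0.27,0,0,0,0.8,1]
    - [0,0.27,0,0,0,0.96,1]
    - [0,0.27,0,0,0,1,1]

```text
time_s: 6.83
position: [0.408, 0.2406, 0.1572]
tcp_rot: [[-0.731, 0.683, -0.003], [0.683, 0.731, -0.001], [0.001, -0.002, -1.0]]
force: [0.2, -1.0, -0.3]
opening: 0.106
grasp_force: 0.0
```

Request:
step_arm:
  steps:
    - [0,0,0,0,0,0.16,1]
    - [0,0,0,0,0,0.32,1]
    - [0,0,0,0,0,0.48,1]
    - [0,0,0,0,0,0.64,1]
    - [0,0,0,0,0,0.8,1]
    - [0,0,0,0,0,0.96,1]
    - [0,0,0,0,0,0.987,1]
    - [0,0,0,0,0,0.987,1]

```text
time_s: 7.5
position: [0.4082, 0.2403, 0.1573]
tcp_rot: [[-0.048, 0.999, -0.002], [0.999, 0.048, -0.001], [-0.001, -0.002, -1.0]]
force: [-0.8, -0.3, -0.9]
opening: 0.007
grasp_force: 0.0
```

```bash
python3 - <<'E'
from h import *
s=read_state();print(np.round(s['tcp_rot'],3),s['opening'])
go((.411,.243,.16),Rt(2.8)); go((.411,.243,.05),Rt(2.8))
snap('top','top4.png')
i=cv2.imread('pics/top4.png')[195:345,140:340]; cv2.imwrite('pics/c6.png',cv2.resize(i,None,fx=4,fy=4,interpolation=cv2.INTER_CUBIC))
E
```

```text
[[-0.048  0.999 -0.002]
 [ 0.999  0.048 -0.001]
 [-0.001 -0.002 -1.   ]] 0.006717025990397523
t 7.5 pos [0.4082 0.2403 0.1573] F [-0.8 -0.3 -0.9] dist mm 5.0 ang 0.1
norm [ 0.0084  0.0098 -0.0089] [-0.0031  0.0008 -0.0009]
t 7.5 pos [0.4082 0.2403 0.1573] F [-0.8 -0.3 -0.9] dist mm 107.0 ang 0.1
norm [0.0086 0.0107 0.3578] [-0.0031  0.0008 -0.0009]
```

View pics/c6.png

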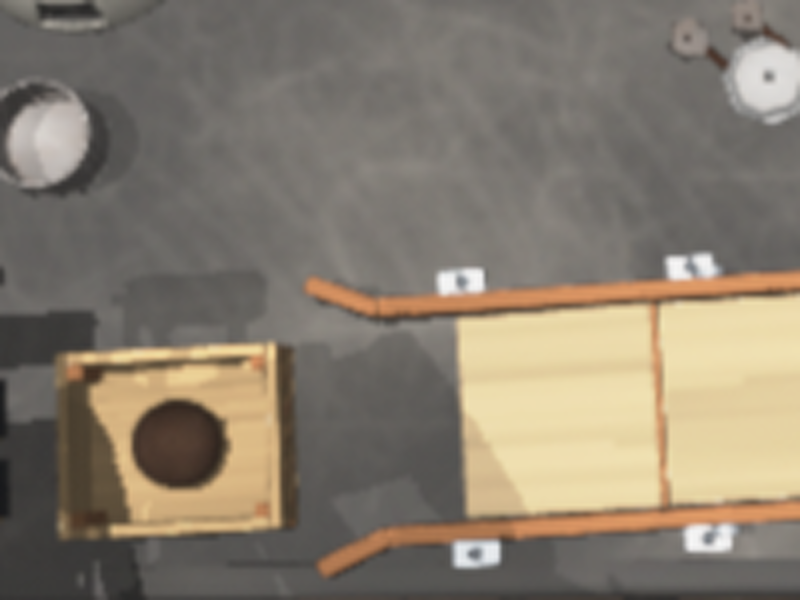

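The crate hasn't moved (rim at (57..290, 343..538)) and the knob is upright in it at (180,443). Descending behind it, then pushing gently.

Request:
step_arm:
  steps:
    - [0.009,0.01,0.1,0,0,0,1]
    - [0.009,0.01,0.2,0,0,0,1]
    - [0.009,0.01,0.3,0,0,0,1]
    - [0.009,0.01,0.36,0,0,0,1]
    - [0.009,0.01,0.36,0,0,0,1]
    - [0.009,0.01,0.36,0,0,0,1]

```text
time_s: 8.05
position: [0.411, 0.2432, 0.0493]
tcp_rot: [[-0.049, 0.999, -0.003], [0.999, 0.049, -0.001], [-0.001, -0.003, -1.0]]
force: [0.6, 0.2, -0.4]
opening: 0.004
grasp_force: 0.0
```

Request:
step_arm:
  steps:
    - [-0.015,0,0,0,0,0,1]
    - [-0.03,0,0,0,0,0,1]
    - [-0.04,0,0,0,0,0,1]
    - [-0.05,0,0,0,0,0,1]
    - [-0.06,0,0,0,0,0,1]
    - [-0.07,0,0,0,0,0,1]
    - [-0.08,0,0,0,0,0,1]
    - [-0.09,0,0,0,0,0,1]

```text
time_s: 8.72
position: [0.4134, 0.2163, 0.0505]
tcp_rot: [[-0.048, 0.999, 0.001], [0.999, 0.048, 0.0], [0.0, 0.001, -1.0]]
force: [0.1, 2.0, 0.8]
opening: 0.004
grasp_force: 0.8
```

Request:
step_arm:
  steps:
    - [-0.015,0,0,0,0,0,1]
    - [-0.03,0,0,0,0,0,1]
    - [-0.045,0,0,0,0,0,1]
    - [-0.06,0,0,0,0,0,1]
    - [-0.075,0,0,0,0,0,1]
    - [-0.09,0,0,0,0,0,1]
    - [-0.105,0,0,0,0,0,1]
    - [-0.12,0,0,0,0,0,1]

```text
time_s: 9.38
position: [0.4149, 0.18, 0.0503]
tcp_rot: [[-0.048, 0.999, -0.0], [0.999, 0.048, -0.0], [-0.0, -0.0, -1.0]]
force: [0.1, 1.1, 0.3]
opening: 0.003
grasp_force: 0.6
```

```bash
python3 - <<'E'
from h import *
go((.416,.16,.05),Rt(2.8))
snap('top','top5.png')
i=cv2.imread('pics/top5.png')[195:345,140:340]; cv2.imwrite('pics/c7.png',cv2.resize(i,None,fx=4,fy=4,interpolation=cv2.INTER_CUBIC))
E
```

```text
t 9.38 pos [0.4149 0.18   0.0503] F [0.1 1.1 0.3] dist mm 20.0 ang 0.0
norm [-0.0669  0.0005  0.0009] [-0.0004  0.0001 -0.0006]
```

View pics/c7.png

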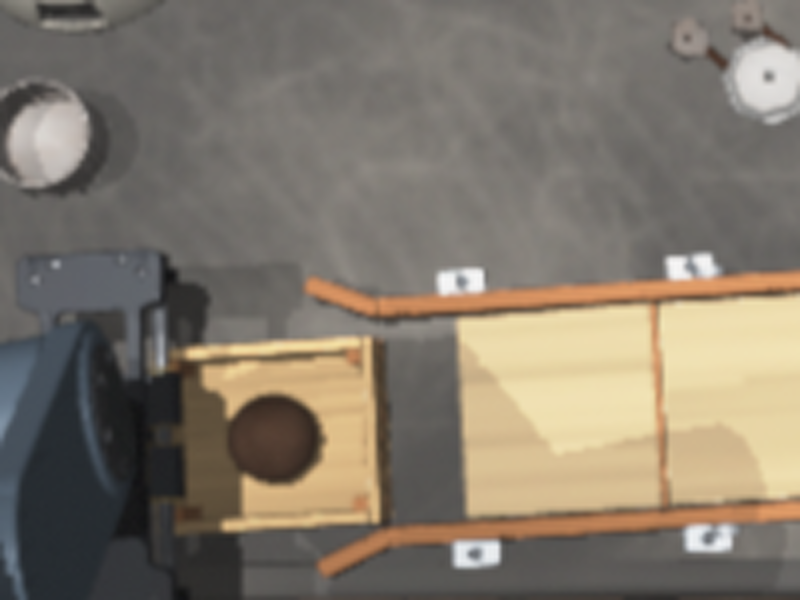

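The crate is square at the mouth, with its front rim at (375,338)-(382,523) and the knob inside. Another 36 mm on the flat, then back off 12 mm and tilt.

Request:
step_arm:
  steps:
    - [-0.015,0,0,0,0,0,1]
    - [-0.03,0,0,0,0,0,1]
    - [-0.045,0,0,0,0,0,1]
    - [-0.06,0,0,0,0,0,1]
    - [-0.075,0,0,0,0,0,1]
    - [-0.09,0,0,0,0,0,1]
    - [-0.105,0,0,0,0,0,1]
    - [-0.12,0,0,0,0,0,1]

```text
time_s: 10.1
position: [0.4167, 0.1441, 0.0503]
tcp_rot: [[-0.048, 0.999, -0.0], [0.999, 0.048, -0.0], [-0.0, -0.0, -1.0]]
force: [-0.7, 0.7, -0.6]
opening: 0.008
grasp_force: 0.5
```

```bash
python3 - <<'E'
from h import *
s=read_state(); p=np.array(s['position']); print(s['force'])
d=np.array([.0488,-.9988,0])
rear=p+.0095*d; print('rear',rear)
# tilted: contact = TCP + (.0192 along d, -.0187 z)
for gap,z in((.012,.034),(0,.034)):
    q=rear-d*(.0192+gap); q[2]=z; go(q,Rt(2.8,-25))
E
```

```text
[-0.73292093  0.70332062 -0.57835618]
rear [0.41714804 0.13465119 0.05032337]
t 10.1 pos [0.4167 0.1441 0.0503] F [-0.7  0.7 -0.6] dist mm 27.0 ang 25.0
norm [ 0.0723 -0.      0.0544] [-2.000e-04 -5.555e-01 -5.000e-04]
t 10.1 pos [0.4167 0.1441 0.0503] F [-0.7  0.7 -0.6] dist mm 19.0 ang 25.0
norm [ 0.0323 -0.      0.0544] [-2.000e-04 -5.555e-01 -5.000e-04]
```

Request:
step_arm:
  steps:
    - [0.072,0,0,0,0,0,1]
    - [0.072,0,0.01,0,-0.15,0,1]
    - [0.072,0,0.02,0,-0.3,0,1]
    - [0.072,0,0.03,0,-0.45,0,1]
    - [0.072,0,0.045,0,-0.556,0,1]
    - [0.072,0,0.054,0,-0.556,0,1]
    - [0.072,0,0.054,0,-0.556,0,1]

```text
time_s: 10.68
position: [0.4157, 0.1679, 0.0329]
tcp_rot: [[-0.048, 0.999, 0.022], [0.904, 0.053, -0.423], [-0.424, -0.001, -0.906]]
force: [0.3, -0.2, 0.0]
opening: 0.009
grasp_force: 0.0
```

```bash
python3 - <<'E'
from h import *
s=read_state(); A=np.array(s['tcp_rot']); p=np.array(s['position']);print(A.round(3))
d=np.array([.0488,-.9988,0]); print('d in tool',A.T@d,'up',A.T@[0,0,1])
# plan: rear edge rx -> tcp
o=np.array([.4286,-.0797]); 
print('now contact rx',((p+.0192*d)[:2]-o)@d[:2])
for rx in(-.20,-.18,-.16,-.14,-.12,-.10,-.08,-.06,-.04,-.02,0,.02,.03):
    h=min(max(0,(rx+.086)*.249),.028); q=np.r_[o+d[:2]*(rx-.0192),.034+h]
    print(rx,(A.T@(q-p)/.3).round(3))
E
```

```text
[[-0.048  0.999  0.022]
 [ 0.904  0.053 -0.423]
 [-0.424 -0.001 -0.906]]
d in tool [-0.90568532 -0.00422862  0.42390931] up [-4.23914049e-01 -6.73948866e-04 -9.05702172e-01]
now contact rx -0.22869630006813785
-0.2 [-0.088  0.002  0.037]
-0.18 [-0.149  0.002  0.066]
-0.16 [-0.209  0.002  0.094]
-0.14 [-0.269  0.002  0.122]
-0.12 [-0.33   0.001  0.15 ]
-0.1 [-0.39   0.001  0.179]
-0.08 [-0.453  0.001  0.202]
-0.06 [-0.52   0.     0.216]
-0.04 [-0.587  0.     0.229]
-0.02 [-0.655 -0.     0.242]
0 [-0.722 -0.001  0.255]
0.02 [-0.79  -0.001  0.269]
0.03 [-0.822 -0.001  0.278]
```

Request:
step_arm:
  steps:
    - [-0.015,0,0.007,0,0,0,1]
    - [-0.03,0,0.014,0,0,0,1]
    - [-0.045,0,0.021,0,0,0,1]
    - [-0.06,0,0.028,0,0,0,1]
    - [-0.075,0,0.035,0,0,0,1]
    - [-0.09,0,0.042,0,0,0,1]
    - [-0.105,0,0.049,0,0,0,1]
    - [-0.12,0,0.056,0,0,0,1]

```text
time_s: 11.35
position: [0.4178, 0.1259, 0.0343]
tcp_rot: [[-0.043, 0.999, 0.021], [0.905, 0.048, -0.422], [-0.423, 0.0, -0.906]]
force: [-0.8, 2.0, 1.2]
opening: 0.004
grasp_force: 0.9
```

Request:
step_arm:
  steps:
    - [-0.012,0,0.006,0,0,0,1]
    - [-0.024,0,0.011,0,0,0,1]
    - [-0.036,0,0.017,0,0,0,1]
    - [-0.048,0,0.022,0,0,0,1]
    - [-0.06,0,0.028,0,0,0,1]
    - [-0.072,0,0.034,0,0,0,1]
    - [-0.084,0,0.039,0,0,0,1]
    - [-0.096,0,0.045,0,0,0,1]

```text
time_s: 12.02
position: [0.4191, 0.0944, 0.034]
tcp_rot: [[-0.044, 0.999, 0.02], [0.905, 0.049, -0.422], [-0.423, -0.0, -0.906]]
force: [0.2, 1.9, -0.0]
opening: 0.004
grasp_force: 0.8
```

```bash
cat > plan.py <<'E'
from h import *
import sys
s=read_state(); A=np.array(s['tcp_rot']); p=np.array(s['position'])
d=np.array([.0488,-.9988,0]); o=np.array([.4286,-.0797])
print('t',s['time_s'],'F',np.round(s['force'],1),'z',p[2],'contact rx',((p+.0192*d)[:2]-o)@d[:2])
for rx in map(float,sys.argv[1:]):
    h=min(max(0,(rx+.086)*.249),.028); q=np.r_[o+d[:2]*(rx-.0192),.034+h]
    print(rx,(A.T@(q-p)/.3).round(3))
E
python3 plan.py -.14 -.12 -.1 -.08 -.06
```

```text
t 12.0167 F [ 0.2  1.9 -0. ] z 0.034039013441406134 contact rx -0.15513645020818362
-0.14 [-0.046  0.003  0.021]
-0.12 [-0.106  0.003  0.05 ]
-0.1 [-0.166  0.003  0.078]
-0.08 [-0.229  0.003  0.102]
-0.06 [-0.296  0.003  0.115]
```

Request:
step_arm:
  steps:
    - [-0.012,0,0.006,0,0,0,1]
    - [-0.024,0,0.011,0,0,0,1]
    - [-0.036,0,0.017,0,0,0,1]
    - [-0.048,0,0.022,0,0,0,1]
    - [-0.06,0.001,0.028,0,0,0,1]
    - [-0.072,0.001,0.034,0,0,0,1]
    - [-0.084,0.002,0.039,0,0,0,1]
    - [-0.096,0.002,0.045,0,0,0,1]

```text
time_s: 12.68
position: [0.4213, 0.0626, 0.034]
tcp_rot: [[-0.044, 0.999, 0.021], [0.905, 0.048, -0.422], [-0.423, 0.0, -0.906]]
force: [-0.5, 1.2, -0.1]
opening: 0.005
grasp_force: 0.7
```

Request:
step_arm:
  steps:
    - [-0.012,0,0.006,0,0,0,1]
    - [-0.024,0,0.011,0,0,0,1]
    - [-0.036,0,0.017,0,0,0,1]
    - [-0.048,0,0.022,0,0,0,1]
    - [-0.06,0,0.028,0,0,0,1]
    - [-0.072,0,0.034,0,0,0,1]
    - [-0.084,0,0.039,0,0,0,1]
    - [-0.096,0,0.045,0,0,0,1]

```text
time_s: 13.35
position: [0.4228, 0.0309, 0.034]
tcp_rot: [[-0.044, 0.999, 0.021], [0.905, 0.049, -0.422], [-0.423, 0.0, -0.906]]
force: [0.2, 1.9, 1.2]
opening: 0.005
grasp_force: 1.0
```

```bash
python3 plan.py -.08 -.06 -.04 -.02; python3 - <<'E'
from h import *
a,b=snap('side','side6.png')['image'],snap('top','top6.png')['image']
i=np.hstack([cv2.resize(a[170:290,220:330],(400,436)),cv2.resize(b[245:345,200:400],(400,200)).repeat(1,0)]) if 0 else None
A=cv2.resize(a[170:290,220:330],(400,436));B=cv2.resize(b[240:350,220:330],(400,436))
cv2.imwrite('pics/c8.png',np.hstack([A,B])[:,:,::-1])
E
```

```text
t 13.35 F [0.2 1.9 1.2] z 0.033983744490655714 contact rx -0.09150491844165144
-0.08 [-0.037  0.001  0.012]
-0.06 [-0.104  0.001  0.025]
-0.04 [-0.172  0.001  0.038]
-0.02 [-0.239  0.001  0.051]
```

View pics/c8.png

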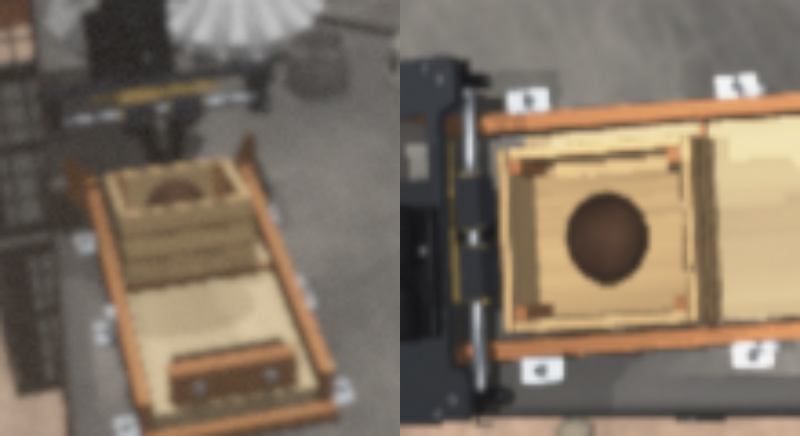

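The crate is on the ramp with its front rim at the lip (700,230). It is square between the rails and the knob is upright. Continuing up the slope.

Request:
step_arm:
  steps:
    - [-0.013,0,0.005,0,0,0,1]
    - [-0.026,0,0.009,0,0,0,1]
    - [-0.039,0,0.012,0,0,0,1]
    - [-0.052,0,0.015,0,0,0,1]
    - [-0.065,0,0.018,0,0,0,1]
    - [-0.078,0,0.02,0,0,0,1]
    - [-0.091,0.001,0.023,0,0,0,1]
    - [-0.104,0.001,0.025,0,0,0,1]

```text
time_s: 14.12
position: [0.4247, -0.0006, 0.0404]
tcp_rot: [[-0.044, 0.999, 0.02], [0.905, 0.048, -0.422], [-0.423, -0.0, -0.906]]
force: [-0.3, 1.7, -0.7]
opening: 0.006
grasp_force: 0.8
```

Request:
step_arm:
  steps:
    - [-0.012,0,0.002,0,0,0,1]
    - [-0.024,0,0.005,0,0,0,1]
    - [-0.036,0,0.007,0,0,0,1]
    - [-0.048,0,0.009,0,0,0,1]
    - [-0.06,0,0.012,0,0,0,1]
    - [-0.072,0,0.014,0,0,0,1]
    - [-0.084,0,0.016,0,0,0,1]
    - [-0.096,0,0.019,0,0,0,1]

```text
time_s: 14.78
position: [0.426, -0.029, 0.0475]
tcp_rot: [[-0.044, 0.999, 0.021], [0.905, 0.049, -0.422], [-0.423, 0.0, -0.906]]
force: [-0.7, 1.9, 1.1]
opening: 0.005
grasp_force: 1.0
```

```bash
python3 plan.py -.02 -.01 0 .01 .02
```

```text
t 14.7833 F [-0.7  1.9  1.1] z 0.047501354997824034 contact rx -0.031600676349578756
-0.02 [-0.039  0.     0.007]
-0.01 [-0.073  0.     0.014]
0.0 [-0.107  0.     0.021]
0.01 [-0.14   0.     0.027]
0.02 [-0.174  0.     0.034]
```

Request:
step_arm:
  steps:
    - [-0.01,0,0.002,0,0,0,1]
    - [-0.02,0,0.004,0,0,0,1]
    - [-0.03,0,0.006,0,0,0,1]
    - [-0.04,0,0.008,0,0,0,1]
    - [-0.05,0,0.01,0,0,0,1]
    - [-0.06,0,0.012,0,0,0,1]
    - [-0.07,0,0.014,0,0,0,1]
    - [-0.08,0,0.016,0,0,0,1]

```text
time_s: 15.45
position: [0.4272, -0.0527, 0.0532]
tcp_rot: [[-0.044, 0.999, 0.02], [0.905, 0.048, -0.423], [-0.423, -0.0, -0.906]]
force: [-0.4, 0.8, -0.4]
opening: 0.007
grasp_force: 0.3
```

Request:
step_arm:
  steps:
    - [-0.008,0,0.002,0,0,0,1]
    - [-0.016,0,0.003,0,0,0,1]
    - [-0.024,0,0.005,0,0,0,1]
    - [-0.032,0,0.006,0,0,0,1]
    - [-0.04,0,0.008,0,0,0,1]
    - [-0.048,0,0.009,0,0,0,1]
    - [-0.056,0,0.011,0,0,0,1]
    - [-0.064,0,0.012,0,0,0,1]

```text
time_s: 16.12
position: [0.4281, -0.0715, 0.0581]
tcp_rot: [[-0.044, 0.999, 0.021], [0.905, 0.049, -0.422], [-0.423, -0.0, -0.906]]
force: [0.0, 0.7, -0.2]
opening: 0.005
grasp_force: 0.4
```

```bash
python3 plan.py .015 .02 .025 .03; python3 - <<'E'
from h import *
a,b=snap('side','side7.png')['image'],snap('top','top7.png')['image']
A=cv2.resize(a[180:300,225:335],(400,436));B=cv2.resize(b[235:345,280:390],(400,436))
cv2.imwrite('pics/c9.png',np.hstack([A,B])[:,:,::-1])
E
```

```text
t 16.1167 F [ 0.   0.7 -0.2] z 0.058080876586943615 contact rx 0.01099052064677189
0.015 [-0.014  0.     0.002]
0.02 [-0.03   0.     0.006]
0.025 [-0.047  0.     0.009]
0.03 [-0.063  0.     0.015]
```

Request:
step_arm:
  steps:
    - [-0.004,0,0.001,0,0,0,1]
    - [-0.008,0,0.002,0,0,0,1]
    - [-0.012,0,0.002,0,0,0,1]
    - [-0.016,0,0.003,0,0,0,1]
    - [-0.02,0,0.004,0,0,0,1]
    - [-0.024,0,0.005,0,0,0,1]
    - [-0.028,0,0.006,0,0,0,1]
    - [-0.032,0,0.007,0,0,0,1]

```text
time_s: 16.88
position: [0.4286, -0.081, 0.0602]
tcp_rot: [[-0.044, 0.999, 0.02], [0.905, 0.048, -0.422], [-0.423, -0.0, -0.906]]
force: [-0.7, 1.1, 0.3]
opening: 0.001
grasp_force: 0.4
```

```bash
python3 plan.py .025 .03
```

```text
t 16.8833 F [-0.7  1.1  0.3] z 0.06020417691098107 contact rx 0.020493922378475363
0.025 [-0.016  0.     0.002]
0.03 [-0.031  0.     0.008]
```

Request:
step_arm:
  steps:
    - [-0.003,0,0.001,0,0,0,1]
    - [-0.006,0,0.003,0,0,0,1]
    - [-0.009,0,0.004,0,0,0,1]
    - [-0.012,0,0.006,0,0,0,1]
    - [-0.015,0,0.007,0,0,0,1]
    - [-0.015,0,0.007,0,0,0,1]

```text
time_s: 17.38
position: [0.4288, -0.086, 0.0602]
tcp_rot: [[-0.044, 0.999, 0.02], [0.905, 0.048, -0.423], [-0.423, -0.0, -0.906]]
force: [0.1, 0.7, -0.6]
opening: 0.004
grasp_force: 0.2
```

Request:
step_arm:
  steps:
    - [-0.003,0,0.001,0,0,0,1]
    - [-0.006,0,0.003,0,0,0,1]
    - [-0.006,0,0.003,0,0,0,1]
    - [-0.006,0,0.003,0,0,0,1]

```text
time_s: 17.72
position: [0.4289, -0.0879, 0.0602]
tcp_rot: [[-0.044, 0.999, 0.02], [0.905, 0.048, -0.423], [-0.423, -0.0, -0.906]]
force: [-0.2, 0.2, 0.3]
opening: 0.006
grasp_force: 0.2
```

```bash
python3 plan.py .03; python3 - <<'E'
from h import *
# crate front-rim detect: intensity profile comparison side7->now
a=snap('side','side8.png')['image'].astype(int); b=cv2.imread('pics/side7.png')[:,:,::-1].astype(int)
t=snap('top','top8.png')['image']
u=cv2.cvtColor(t,cv2.COLOR_RGB2GRAY).astype(int); v=cv2.imread('pics/top7.png',0).astype(int)
print('now ',u[284:290,335:372].mean(0).astype(int)); print('prev',v[284:290,335:372].mean(0).astype(int))
E
```

```text
t 17.7167 F [-0.2  0.2  0.3] z 0.060152076352142675 contact rx 0.027441174753385388
0.03 [-0.01   0.    -0.002]
now  [ 72  75  81  92 104 119 140 164 186 197 198 198 198 198 197 197 197 196
 196 196 191 164  94  92 150 195 170  77  58 110 141  89  90 129 145 148
 151]
prev [161 182 193 196 196 196 196 196 195 195 195 194 194 192 173 115  84 124
 180 196 193 189 188 185 158  80  40  45  57 109 141  89  90 128 145 150
 152]
```

Request:
step_arm:
  steps:
    - [-0.003,0,0.001,0,0,0,1]
    - [-0.006,0,0.003,0,0,0,1]
    - [-0.006,0,0.003,0,0,0,1]
    - [-0.006,0,0.003,0,0,0,1]

```text
time_s: 18.15
position: [0.4288, -0.0896, 0.0601]
tcp_rot: [[-0.044, 0.999, 0.02], [0.905, 0.048, -0.422], [-0.422, -0.0, -0.906]]
force: [-0.0, 2.8, 1.3]
opening: 0.005
grasp_force: 1.5
```

```bash
python3 plan.py .03;  python3 - <<'E'
from h import *
t=snap('top','top9.png')['image'];a=snap('side','side9.png')['image']
A=cv2.resize(a[180:300,225:335],(400,436));B=cv2.resize(t[235:345,280:390],(400,436))
cv2.imwrite('pics/c10.png',np.hstack([A,B])[:,:,::-1])
u=cv2.cvtColor(t,cv2.COLOR_RGB2GRAY).astype(int)
print('now ',u[284:290,335:372].mean(0).astype(int))
E
```

```text
t 18.15 F [-0.   2.8  1.3] z 0.060052530677941564 contact rx 0.02908224013924261
0.03 [-0.006  0.001 -0.005]
now  [ 75  77  83  92 104 117 133 153 176 194 198 199 198 198 198 197 197 197
 197 196 194 169  97  80 126 181 179 112  61  84 108  82  89 128 144 148
 151]
```

Request:
step_arm:
  steps:
    - [-0.003,0,0.001,0,0,0,1]
    - [-0.003,0,0.001,0,0,0,1]
    - [-0.003,0,0.001,0,0,0,1]

```text
time_s: 18.5
position: [0.4287, -0.0906, 0.0601]
tcp_rot: [[-0.044, 0.999, 0.02], [0.905, 0.048, -0.422], [-0.422, -0.0, -0.906]]
force: [-1.2, 5.1, 0.9]
opening: 0.008
grasp_force: 2.2
```

```bash
python3 plan.py .03;  python3 - <<'E'
from h import *
t=snap('top','top10.png')['image'];a=snap('side','side10.png')['image']
A=cv2.resize(a[190:290,235:310],(390,520),interpolation=2);B=cv2.resize(t[240:345,290:385],(400,520),interpolation=2)
cv2.imwrite('pics/c10.png',np.hstack([A,B])[:,:,::-1])
for n in('side7','side8','side9','side10'):
    g=cv2.imread('pics/%s.png'%n,0).astype(int); print(n,g[205:262,278:284].mean(1).astype(int))
E
```

```text
t 18.5 F [-1.2  5.1  0.9] z 0.06007467386067452 contact rx 0.0300523302038496
0.03 [-0.003  0.001 -0.006]
side7 [ 91  89  80  72  71  77  85  94 102 114 124 129 130 129 129 127 124 115
 110 125 138 126 103  89  85  85  86  87  88  89  87  85  82  76  75  77
  76  74  71  71  67  64  64  68  77 105 134 133 112  92  86  82  77  79
  84  86  90]
side8 [104  91  82  77  72  65  63  65  72  80  91 109 122 127 127 127 126 126
 125 118 104  93  90  97 115 133 127 111  97  91  91  91  92  92  92  89
  85  77  71  69  70  69  67  66  61  60  59  65  95 128 133 116 101  93
  89  85  81]
side9 [111  98  86  75  68  65  62  65  69  78  88 102 118 127 127 127 127 126
 126 123 113  97  90  91 109 131 134 114  99  92  90  91  92  94  93  93
  87  78  74  70  70  69  71  65  63  61  61  62  81 115 132 121 102  91
  90  86  82]
side10 [109  99  82  72  66  64  63  64  69  76  84 101 118 125 127 127 127 127
 126 122 112  98  90  91 106 128 135 120 102  92  91  92  91  92  93  91
  87  80  76  72  70  70  69  67  65  60  59  60  79 112 134 126 106  95
  92  88  82]
```

View pics/c10.png

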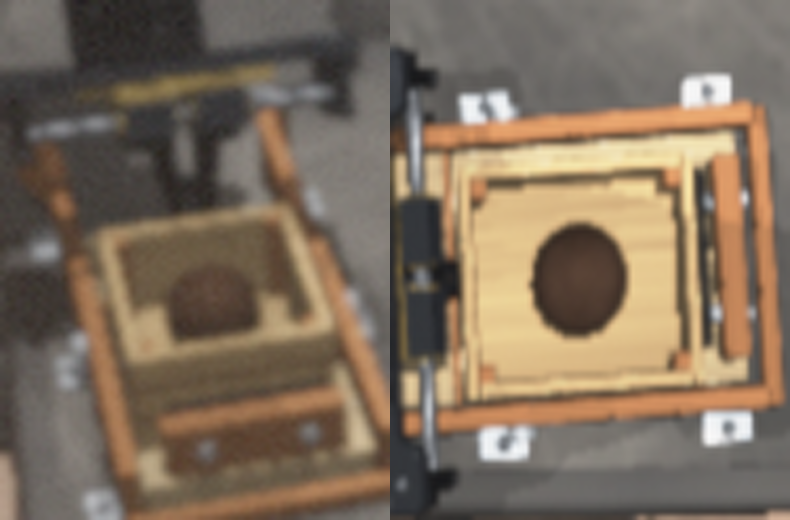

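The last picture shows the crate rim from (462) to (695) with the knob upright at (580,280). The lip line shows behind the trailing rim at x≈452. I'll check numerically whether it has dropped.

```bash
python3 - <<'E'
from h import *
d=np.array([.0488,-.9988]); o=np.array([.4286,-.0797])
f=lambda x,y,z:((pix('top10.png',290+(x-390)*.2375,240+y*105/520,z)[:2]-o)@d*1e3).round(1)
for z in(.075,.083): print('rear rim',z,f(458,280,z),f(460,170,z),f(470,395,z),'front',f(695,270,z))
print('lip',f(455,270,.028),f(448,160,.028),f(460,390,.028))
# side-view prediction of rim corners at flat home
c=o+d*.090; n=np.array([-d[1],d[0]])
for nm,rz in(('flat',.075),('on lip',.083)):
    q=np.r_[o+d*.030+n*.044*0,rz]; u,v=proj('side10.png',q); q2=np.r_[o+d*.030,rz-.008*0]
    print(nm,'rear rim mid px crop',((u-235)*5.2).round(),((v-190)*5.2).round())
    for sgn in(1,-1):
        u,v=proj('side10.png',np.r_[o+d*.150+n*.05*sgn,.075]); print(' front corner',((u-235)*5.2).round(),((v-190)*5.2).round())
        u,v=proj('side10.png',np.r_[o+d*.030+n*.05*sgn,rz]); print(' rear corner',((u-235)*5.2).round(),((v-190)*5.2).round())
E
```

```text
rear rim 0.075 29.4 33.3 32.5 front 149.6
rear rim 0.083 29.6 33.4 32.7 front 149.1
lip 27.2 26.5 26.7
flat rear rim mid px crop 197.0 212.0
 front corner 341.0 320.0
 rear corner 291.0 197.0
 front corner 134.0 355.0
 rear corner 100.0 226.0
on lip rear rim mid px crop 195.0 198.0
 front corner 341.0 320.0
 rear corner 290.0 184.0
 front corner 134.0 355.0
 rear corner 99.0 213.0
```

The observed rear corners match the flat prediction (100,226), not the on-lip one (99,213), so the crate has dropped. Backing off gently and then up.

Request:
step_arm:
  steps:
    - [0.003,0,-0.001,0,0,0,1]
    - [0.006,0,-0.003,0,0,0,1]
    - [0.01,0,-0.005,0,0,0,1]
    - [0.02,0,-0.009,0,0,0,1]
    - [0.05,0,-0.024,0,0,0,1]
    - [0.1,0,-0.048,0,0,0,1]
    - [0.1,0,-0.1,0,0,0,1]
    - [0.1,0,-0.2,0,0,0,1]

```text
time_s: 19.27
position: [0.4254, -0.0375, 0.1005]
tcp_rot: [[-0.046, 0.999, 0.016], [0.905, 0.049, -0.422], [-0.422, -0.006, -0.907]]
force: [-0.2, -0.9, -0.8]
opening: 0.005
grasp_force: 0.0
```

Request:
step_arm:
  steps:
    - [0,0,-0.13,0,0,0,1]
    - [0,0,-0.26,0,0,0,1]
    - [0,0,-0.39,0,0,0,1]
    - [0,0,-0.5,0,0,0,1]
    - [0,0,-0.5,0,0,0,1]
    - [0,0,-0.5,0,0,0,1]

```text
time_s: 19.77
position: [0.4243, 0.0264, 0.2396]
tcp_rot: [[-0.044, 0.999, 0.026], [0.905, 0.051, -0.422], [-0.423, 0.005, -0.906]]
force: [-0.1, -0.4, -0.6]
opening: 0.003
grasp_force: 0.0
```

```bash
python3 plan.py; python3 - <<'E'
from h import *
t=snap('top','top11.png')['image'];a=snap('side','side11.png')['image']
g=cv2.cvtColor(a,cv2.COLOR_RGB2GRAY).astype(int)
g0=cv2.imread('pics/side10.png',0).astype(int)
for c in((258,262),(268,272),(280,284),(286,290)):
    print(c,g0[222:265,c[0]:c[1]].mean(1).astype(int),'\n     ',g[222:265,c[0]:c[1]].mean(1).astype(int))
u=cv2.cvtColor(t,cv2.COLOR_RGB2GRAY).astype(int); u0=cv2.imread('pics/top10.png',0).astype(int)
print('top row',u0[298:304,298:320].mean(0).astype(int),u[298:304,298:320].mean(0).astype(int))
print(u0[284:290,350:372].mean(0).astype(int),u[284:290,350:372].mean(0).astype(int))
E
```

```text
t 19.7667 F [-0.1 -0.4 -0.6] z 0.2395947930972562 contact rx -0.08699633287654925
(258, 262) [ 70  67  66  65  65  65  64  64  62  64  81 113 134 127 109  93  85  88
  91  94  96  99 105 109 113 117 124 135 144 154 159 159 156 152 147 140
 132 117  98  86  85  86  85] 
      [ 67  68  65  65  65  65  65  63  65  74 103 133 141 129 112  96  90  89
  93  96  99 102 105 114 118 125 136 148 160 166 172 173 172 169 163 152
 141 123 101  91  89  91  89]
(268, 272) [ 83  68  53  45  43  46  46  47  57  90 120 122 106  95  92  91  92  94
  93  92  85  78  71  71  68  67  65  64  63  59  56  59  69  97 130 140
 124 103  92  90  87  84  85] 
      [ 85  77  71  72  70  68  71  82 101 130 153 141 112  94  89  89  91  92
  91  90  84  80  76  76  72  72  70  66  63  58  57  60  74 113 145 144
 119  98  93  90  86  81  83]
(280, 284) [130 130 126 120 107  99 100 117 136 135 117  99  92  92  93  92  92  93
  93  90  83  78  73  69  69  68  66  64  59  58  61  85 118 136 124 104
  94  92  87  82  81  87  84] 
      [ 78  82  89  97 112 123 129 144 159 146 116  95  87  88  91  92  93  93
  90  89  83  76  74  72  72  71  67  64  59  60  70 107 143 145 124 100
  93  89  85  80  84  87  87]
(286, 290) [104  95  82  77  76  84  99 123 139 136 120 101  90  83  82  79  76  77
  75  75  76  76  77  80  99 127 146 152 154 157 160 164 156 133 104  93
  89  86  84  85  90  89  79] 
      [ 97  91  87  86  87  94 122 153 161 152 131 108  92  84  82  79  76  75
  75  75  74  75  75  83 106 132 150 161 169 175 178 177 161 130 101  91
  91  86  82  83  85  80  73]
top row [ 63  57  46  42  45  69  95  95  84 137 193 185 171 204 207 207 207 207
 207 207 207 207] [196 196 206 218 222 213 180 154 151 207 215 198 193 205 207 207 207 207
 209 216 225 227]
[197 196 196 196 196 195 191 163  93  98 155 193 167  77  64  82  78  89
 127 144 148 149] [220 220 219 219 219 217 197 122 101 167 219 200  97  60 108 138  90 102
 148 163 167 168]
```

```bash
python3 - <<'E'
from h import *
def blob(f,y0,y1,x0,x1):
    i=cv2.imread(f).astype(int)[y0:y1,x0:x1]; b,g,r=i[...,0],i[...,1],i[...,2]
    m=(r>b+12)&(r<100); ys,xs=np.nonzero(m); return len(xs),(xs.mean()+x0).round(1),(ys.mean()+y0).round(1)
for n in(10,11): print(n,blob(f'pics/top{n}.png',278,316,315,352))
snap('top','top12.png'); print(12,blob('pics/top12.png',278,316,315,352))
d=np.array([.0488,-.9988]); o=np.array([.4286,-.0797])
# sub-pixel rear rim line and lip in top12, side rear rim
g=cv2.imread('pics/top12.png',0).astype(int)
for r in(285,300,315): print(r,g[r-2:r+3,298:316].mean(0).astype(int))
s=cv2.imread('pics/side11.png',0).astype(int)
for c in(258,265,272,280,286): 
    print(c,s[222:246,c-1:c+2].mean(1).astype(int) if 0 else s[220:240,c-1:c+2].mean(1).astype(int))
n=np.array([-d[1],d[0]])
for rx,z in((.0285,.075),(.0285,.083)):
    for k in(-.04,-.02,0,.02,.04): print(rx,z,k,proj('side11.png',np.r_[o+d*rx+n*k,z]))
E
```

```text
10 (381, np.float64(334.4), np.float64(296.1))
11 (346, np.float64(334.0), np.float64(296.2))
12 (348, np.float64(334.0), np.float64(296.1))
285 [216 216 216 215 206 182 159 138 190 217 202 174 190 192 192 193 194 196]
300 [196 197 207 221 222 213 180 153 154 210 214 196 195 205 207 207 207 207]
315 [197 197 197 197 196 195 187 165 153 168 216 209 179 173 173 171 177 186]
258 [ 65  66  66  67  63  65  66  65  63  64  71  82 102 131 150 146 130 110
 102 102]
265 [ 68  67  69  70  66  65  66  65  62  61  66  92 129 146 130 102  91  88
  90  92]
272 [111 113 105  90  82  85  82  76  84  94 111 134 143 127 105  92  92  91
  93  91]
280 [ 90  88  82  88  96 100 108 117 124 139 156 148 121  98  90  88  91  91
  92  90]
286 [ 89  80  75  72  70  76  92 106 129 150 153 139 114  89  78  76  77  79
  79  76]
0.0285 0.075 -0.04 (np.float64(258.0), np.float64(232.6))
0.0285 0.075 -0.02 (np.float64(265.3), np.float64(231.5))
0.0285 0.075 0 (np.float64(272.7), np.float64(230.4))
0.0285 0.075 0.02 (np.float64(280.0), np.float64(229.3))
0.0285 0.075 0.04 (np.float64(287.2), np.float64(228.2))
0.0285 0.083 -0.04 (np.float64(257.7), np.float64(230.1))
0.0285 0.083 -0.02 (np.float64(265.1), np.float64(229.0))
0.0285 0.083 0 (np.float64(272.4), np.float64(227.9))
0.0285 0.083 0.02 (np.float64(279.8), np.float64(226.7))
0.0285 0.083 0.04 (np.float64(287.0), np.float64(225.6))
```

```bash
python3 -c "
from rig import *
print(hand_in())"
```

```text
the job is handed in; nothing more can be done
None
```

The knob is in the crate, and the crate has dropped behind the lip and sits flat on the deck with the gripper clear. The highest push-force reading was about 5 N, and I handed the job in at about 20 s without disturbing the other items.

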